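# Slide the pan off the heat, then pull and keep the fuse carrier

## Robot

A 7-joint arm with a two-finger parallel gripper is mounted at the origin on the work surface. World frame = base frame: x ahead of the robot, y to its left, z up, the work surface at z = 0. Lengths are in m, angles in rad, forces in N, time in s.
With the tool pointing down it reaches from about 0.425 to 0.875 m from the base axis. Payload 8.4 kg.
Tool frame: the origin (TCP) lies midway between the tips of the shut fingers; the grasp point (between the pads) lies 19 mm behind it; z points along the fingers, y is the line along which they close (so a half turn about z gives the same grasp; the last joint's range is limited). The gripper opens to 87 mm and grips with 3 to 60 N. Pads are 19 mm wide; open, the fingers measure 117 mm over their backs; the gripper's body (75 mm by 190 mm) begins 51 mm behind the grasp point.
Start: joints at [-1.201, 0.333, 0.04, 1.465, -0.013, 1.343, -0.059], TCP at [0.294, 0.58, 0.223] pointing down, gripper open.
Joint ranges: [-2.58, 2.58], [-0.38, 2.09], [-1.3, 1.39], [0.25, 2.4], [-1.5, 4.64], [0.08, 2.09], [-2.65, 2.65]. Speed limits (rad/s): [2.22, 2.22, 2.79, 2.79, 3.14, 3.14, 3.14].

## Interface

Orientations are given as a rotation vector (axis times angle).
In Python, from bench import arm gives the robot as it stands.
- The arm moves only by the shell command python3 -m creep 'ROWS' [FORCE]. ROWS is JSON, a list of rows, each an object of numbers: "jaw": the opening in per cent of the stroke, from 0 (shut) to 100 (fully open); "x", "y", "z": the shift along the tool's x, y, z in units of 25 mm (1.0 is 25 mm); "spin": the turn about the tool's z in units of 5 degrees (1.0 is 5 degrees). A call has exactly 5 rows; each row is the pose to reach, as a shift and turn from the pose commanded when the call began, along the tool's axes at that moment; what a row does not reach only later rows make up. A row lasts 1/12 s, in which the tool goes at most 41.7 mm and 7.16 degrees, less where a joint would pass 70% of its speed; a pose out of reach is approached as far as the arm can. A call with a gripper value outside its range is refused whole. The fingers move at their own pace and stop on an object; FORCE is the grip in N (left out, the last holds). Time passes only in rows, so rows that repeat a pose let the fingers close, or fill a call up. It gives the time, the measured TCP pose, the force, the opening and the grip force at its end, in the units of the state.
- arm.observe(): the state, without advancing time (a new reading comes with each control period).
- arm.grab_frame(name): name is "side" or "top" or "wrist"; returns a dict with "frame" (480x640x3 uint8, blue, green, red), "range_z" (480x640 float32, m along the optical axis (not along the pixel's ray), 0 where there is no reading), "K" (3x3 intrinsics, pixels), "view" (4x4, takes a point from world to camera coordinates). Camera axes: x right, y down, z forward; pixel columns grow to the right and rows downward; lengths in m; the calibration is good to about 2 mm. A picture is of the moment at which its call begins.
- arm.job_done(): hands the job in; it is judged then, once.
The state is a dict: "time_s": time; "joint_pos": joint angles; "joint_velocities": joint speeds; "joint_torque": joint torques, N m; "ee_pos": TCP position; "tool_rot": TCP orientation; "contact_force": force on the tool from outside, world axes, zero at the start; "wrist_torque": the same for the moment, N m; "finger_gap": opening from 0.0 (shut) to 1.0 (fully open); "finger_force": force on a finger pad.
Only numpy, scipy, OpenCV 4.12 (cv2) and the standard library are available. Lean on these libraries where they do the work, as an engineer would, in place of code of your own. Each camera call takes 0.05 s, during which the arm holds its last target. There are 200 camera calls.

## Task

Take the warming plate out of service: slide the lidded pan across the glass from the hot zone (red ring) until it stands inside the ring of the rest zone (white ring), never lifting or tipping it, and let go of it. Then pinch both side catches of the red fuse carrier together, draw it up out of the supply box and finish while still holding it upright by its pinched catches, its foot at least 5 cm above the box, so that nobody can switch the plate back on. Leave the blue carrier latched and everything else on the bench where it is.

Things in the scene. Friction and masses are not known exactly. Their poses are not given: they have to be found in the camera images.
- hotplate: warming plate, fixed: aluminium housing 260 (x) by 440 (y) mm with a flat black glass top 60 mm above the table, two knobs on its front (-x) face; origin under its centre, z up, y along its long side
- hot_zone: hot zone: red printed ring, 82 mm outer and 78 mm inner radius, with a dull red disc inside, flat on the glass (nothing stands proud); origin at the ring's centre at the height of the glass. It may be at the left or the right of the plate
- rest_zone: rest zone: white printed ring, 82 mm outer and 78 mm inner radius, with a small white circle in the middle, flat on the glass; origin at the ring's centre at the height of the glass, 210 mm from the hot zone's centre along the plate's y
- pan: round steel pan with lid, loose, 0.5 to 0.9 kg, starts on the hot zone; 130 mm across, 52 mm high, the fixed lid (134 mm across) and its black knob reach 78 mm above the base; origin at the centre of its base, z up, a straight black handle points along its -x
- pan_handle (a point): middle of the pan's handle, 118 mm from the pan's axis along its -x and 40 mm above its base (100 mm above the table); the handle is a straight level bar 14 mm wide (along the pan's y) and 11 mm high, running from the pan's wall (65 mm from the axis) to 173 mm from the axis
- fuse_box: grey supply box, fixed, 140 (x) by 220 (y) by 70 mm high, with two bays in its top, centred at y = +45 and -45 mm, each 51 (x) by 39 (y) mm and 24 mm deep; origin under its centre, z up
- red_carrier: red fuse carrier of the warming plate, loose, 0.18 kg, latched upright in either bay; 48 (x) by 36 (y) by 74 mm high, its lower 24 mm sunk in the bay (top 120 mm above the table); origin at the centre of its underside, 46 mm above the table when seated, z up. A sprung catch on its -x side and one on its +x side, each with a ribbed black finger pad and a hook that holds under the bay's edge
- red_carrier_near (a joint): travel of the red carrier's catch on its -x side, m: 0 free (hooked), 0.006 fully pressed in; its hook is clear from about 0.004; spring 3 N rising to 7 N. The carrier comes out only while both catches are in
- red_carrier_far (a joint): travel of the red carrier's catch on its +x side, m: the same values
- red_carrier_near_pad (a point): middle of the outer face of the finger pad on the red carrier's -x side, 52 mm above the carrier's underside, 28 mm above the box's top; pad 22 mm wide (y), 20 mm high; 58 mm across both pads when free, 46 mm when fully pinched
- red_carrier_far_pad (a point): middle of the outer face of the finger pad on the red carrier's +x side
- blue_carrier: blue fuse carrier of another circuit, same shape and size, in the other bay, 90 mm beside the red one along the box's y; to be left alone. Origin at the centre of its underside
- spectacles: folded amber-brown spectacle frame lying on the black mat, 44 by 138 by 12 mm, bystander; origin under its centre
- pliers: slim pliers with blue handles lying on the mat, 135 by 32 by 12 mm, bystander; origin under the pivot, jaws to +x
- screwdriver: small screwdriver lying on the mat, 140 mm long, bystander
- bottle: small bottle with a red cap, 40 mm across, 80 mm high, standing behind between plate and box, bystander; origin under its centre
- dish: round steel dish of hinge screws, 76 mm across, 22 mm high, in front of the plate's right end, bystander; origin under its centre

How it is judged:
By the outcome, as a careful person would: the job done as asked, in the order asked, and still so for the second after the job is handed in, while the arm keeps its last pose, push and grip.
It also fails if it takes over 51 s, if anything falls off the work surface, if the arm or the gripper's body presses on something with over 40 N, if the wrist force passes 120 N, or if a joint passes its speed limit or range.

## Working session

There is one attempt and no reset: what is moved stays moved. The work goes in short steps, Python scripts to look and compute and a shell command to move; the robot and the scene stay as the last step left them, time stands still between calls to the robot, and variables do not carry over. Pictures are saved under pics/ and viewed, at most 10 in all, crops included, and the job is handed in when it is done.

```bash
mkdir -p pics; ls
cat > h.py <<'E'
import numpy as np, cv2
from bench import arm
def grab(n):
    return arm.grab_frame(n)
def world(f,u,v,z=None):
    K=np.array(f["K"]);V=np.array(f["view"]);R=V[:3,:3];t=V[:3,3]
    d=R.T@np.linalg.solve(K,[u,v,1.]);c=-R.T@t
    if z is None: s=float(f["range_z"][int(round(v)),int(round(u))])
    else: s=(z-c[2])/d[2]
    return c+s*d
def cloud(f):
    K=np.array(f["K"]);V=np.array(f["view"]);h,w=f["range_z"].shape
    u,v=np.meshgrid(np.arange(w),np.arange(h));d=np.stack([u,v,np.ones_like(u)],-1)@np.linalg.inv(K).T
    return (d*f["range_z"][...,None]-V[:3,3])@V[:3,:3]
def pix(f,p):
    V=np.array(f["view"]);q=np.array(f["K"])@(V[:3,:3]@np.array(p)+V[:3,3]);return q[:2]/q[2]
E
python3 - <<'E'
from h import *
for n in("top","side"):
    f=grab(n);cv2.imwrite(f"pics/{n}0.png",f["frame"]);np.savez(f"{n}0.npz",**f)
s=arm.observe();print(s["ee_pos"],s["tool_rot"],s["finger_gap"],s["time_s"])
E
```

```text
pics
[0.29352024 0.57947878 0.22176999] [-7.29633382e-01 -3.05545643e+00  2.21460840e-03] 1.0002115506802591 0.1
```

View pics/top0.png

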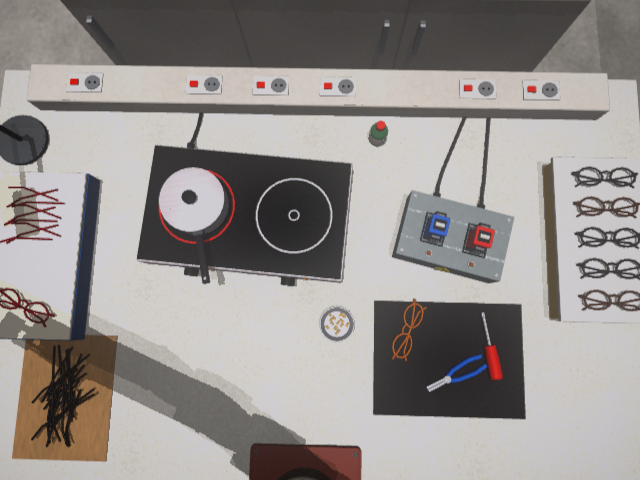

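View pics/side0.png

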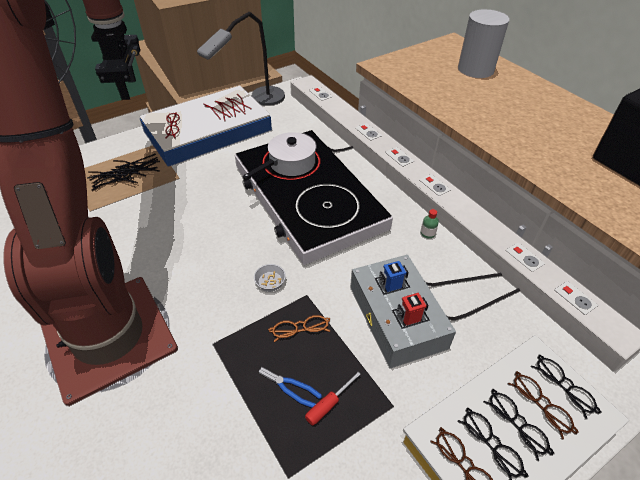

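The top view shows the pan at about (192,200) with its handle towards (206,280). The rest ring is at (293,215), the red carrier at (481,237), the blue one at (438,225) and the dish at (337,323). In the side view nothing blocks the line between the two rings.

Run:
```python
from h import *
f=dict(np.load("top0.npz"));P=cloud(f);im=f["frame"].astype(int);b,g,r=im[...,0],im[...,1],im[...,2]
hsv=cv2.cvtColor(f["frame"],cv2.COLOR_BGR2HSV);H,S,Vv=[hsv[...,i] for i in range(3)]
u,v=np.meshgrid(np.arange(640),np.arange(480))
box=lambda a,b_,c,d:(u>a)&(u<b_)&(v>c)&(v<d)
# white ring
m=(box(250,338,172,258)&(Vv>150)&(S<60)).astype(np.uint8)
cs,_=cv2.findContours(m,cv2.RETR_EXTERNAL,cv2.CHAIN_APPROX_NONE);c=max(cs,key=cv2.contourArea)
p=np.array([world(f,*q[0],z=.06) for q in c]);
def circ(p):
    A=np.c_[2*p[:,:2],np.ones(len(p))];s=np.linalg.lstsq(A,(p[:,:2]**2).sum(1),rcond=None)[0];return s[:2],np.sqrt(s[2]+s[0]**2+s[1]**2)
print("rest",circ(p), "z",np.median(P[...,2][m>0]))
# red ring outer
m=(box(140,250,150,255)&(r>120)&(g<80)).astype(np.uint8)
ys,xs=np.nonzero(m);p=np.array([world(f,x,y,z=.06) for x,y in zip(xs,ys)]);print("hot",circ(p))
# pan lid by height
z=P[...,2]
m=box(140,250,150,255)&(z>.105)&(z<.128);
for lo,hi in((.105,.128),(.128,.142)):
    m=(box(140,250,150,235)&(z>lo)&(z<hi)).astype(np.uint8);print(lo,m.sum(),P[m>0].mean(0))
    (cx,cy),rad=cv2.minEnclosingCircle(P[m>0][:,:2].astype(np.float32));print(cx,cy,rad)
m=box(190,225,235,290)&(z>.085)&(z<.118)
q=P[m];print("handle",m.sum(),q.mean(0),q.min(0),q.max(0));w,V=np.linalg.eigh(np.cov(q[:,:2].T));print(V[:,1],np.sqrt(w))
# rest->hot done; carriers
for n,mm in(("red",(r>120)&(g<90)&(b<90)),("blue",(b>110)&(r<90))):
    m=box(400,520,190,270)&mm&(z>.112);q=P[m];print(n,m.sum(),q.mean(0),cv2.minAreaRect(q[:,:2].astype(np.float32)))
m=box(385,520,185,285)&(z>.062)&(z<.078);q=P[m];print("box",cv2.minAreaRect(q[:,:2].astype(np.float32)),np.median(q[:,2]))
m=box(130,360,140,285)&(z>.053)&(z<.068);q=P[m];print("plate",cv2.minAreaRect(q[:,:2].astype(np.float32)),np.median(q[:,2]))
```

```text
rest (array([0.59544886, 0.038231  ]), np.float64(0.08065501843058134)) z 0.06015471902002139
hot (array([0.61165077, 0.24767019]), np.float64(0.07993142500735811))
0.105 3178 [0.61045569 0.24058427 0.11904998]
0.6092727184295654 0.2435281127691269 0.07119213044643402
0.128 162 [0.61292657 0.24199194 0.13619495]
0.6138731241226196 0.24213436245918274 0.014522054232656956
handle 370 [0.4910973  0.21493266 0.10440082] [0.44362188 0.19942366 0.09515841] [0.53824889 0.23209573 0.11047566]
[-0.97652964 -0.21538308] [0.00431836 0.02799182]
red 212 [ 0.54443412 -0.33937834  0.13262406] ((0.48271191120147705, -0.19940294325351715), (0.047878723591566086, 0.3649279773235321), 24.062257766723633)
blue 213 [ 0.56876677 -0.25613771  0.11957071] ((0.5701541304588318, -0.257228821516037), (0.0355822816491127, 0.03869657963514328), 76.69141387939453)
box ((0.5594074726104736, -0.3011185824871063), (0.22098350524902344, 0.14115427434444427), 75.8572998046875) 0.06977568957847807
plate ((0.6035975813865662, 0.14252454042434692), (0.43793079257011414, 0.2586638927459717), 85.57228088378906) 0.0598451340855906
```

```bash
cat >> h.py <<'E'
from scipy.spatial.transform import Rotation as Ro
def plan(x,y,z,ang):  # tool y wanted at world angle ang (deg); shifts in move units from the measured pose
    s=arm.observe();R=Ro.from_rotvec(s["tool_rot"]).as_matrix()
    d=R.T@(np.array([x,y,z])-s["ee_pos"])/.025
    a=np.degrees(np.arctan2(R[1,1],R[0,1]))
    print("t",round(s["time_s"],2),"pos",np.round(s["ee_pos"],4),"yang",round(a,1),"j7",round(s["joint_pos"][6],2),"gap",round(s["finger_gap"],3),"F",np.round(s["contact_force"],1))
    print("shift",np.round(d,2),"spin",round(-((ang-a+180)%360-180)/5,2))
E
python3 - <<'E'
from h import *
f=dict(np.load("top0.npz"));P=cloud(f)
# red carrier check
fr=f["frame"].astype(int);z=P[...,2]
m=(np.hypot(P[...,0]-.5484,P[...,1]+.3447)<.04)&(fr[...,2]>120)&(fr[...,1]<90)&(z>.112)
q=P[m];print(q.mean(0),cv2.minAreaRect(q[:,:2].astype(np.float32)))
plan(.497,.2166,.17,102.4)
E
```

```text
[ 0.54670174 -0.34363896  0.11956555] ((0.5476139783859253, -0.34475722908973694), (0.03615085035562515, 0.03734707832336426), 75.40636444091797)
t 0.1 pos [0.2935 0.5795 0.2218] yang 63.1 j7 -0.06 gap 1.0 F [ 0.1  0.3 -0. ]
shift [-13.82  -9.27   2.09] spin -7.85
```

```bash
python3 -m creep '[{"jaw":50,"x":-1.4,"y":-0.9,"z":0.2,"spin":-1.4},{"jaw":50,"x":-2.8,"y":-1.8,"z":0.4,"spin":-2.8},{"jaw":50,"x":-4.2,"y":-2.8,"z":0.6,"spin":-4.2},{"jaw":50,"x":-5.6,"y":-3.7,"z":0.8,"spin":-5.6},{"jaw":50,"x":-6.9,"y":-4.6,"z":1,"spin":-6.8}]'; python3 -c "
from h import *
plan(.497,.2166,.17,102.4)"
```

```text
time_s: 0.52
ee_pos: [0.3954, 0.3987, 0.1972]
tool_rot: [0.206, -3.135, 0.0]
contact_force: [0.9, 0.6, -0.6]
finger_gap: 0.705
finger_force: 0.0
t 0.52 pos [0.3954 0.3987 0.1972] yang 97.5 j7 0.84 gap 0.705 F [ 0.9  0.6 -0.6]
shift [-3.08 -7.75  1.09] spin -0.98
```

```bash
python3 -m creep '[{"x":-0.6,"y":-1.5,"z":0.2,"spin":-0.5,"jaw":50},{"x":-1.3,"y":-3,"z":0.4,"spin":-1,"jaw":50},{"x":-1.9,"y":-4.6,"z":0.6,"spin":-1,"jaw":50},{"x":-2.5,"y":-6.2,"z":0.8,"spin":-1,"jaw":50},{"x":-3.1,"y":-7.7,"z":1.1,"spin":-1,"jaw":50}]'
python3 - <<'E'
from h import *
plan(.497,.2166,.17,102.4)
f=grab("wrist");cv2.imwrite("pics/w1.png",f["frame"]);P=cloud(f);np.savez("w1.npz",**f)
print(pix(f,[.497,.2166,.1055]))
z=P[...,2];m=(z>.092)&(z<.112)&(P[...,0]<.535)&(P[...,0]>.43)&(abs(P[...,1]-.215)<.05)&(f["frame"].max(2)<90)
q=P[m];print(m.sum(),q.min(0),q.max(0))
for x in(.45,.47,.49,.51,.53):
    k=q[abs(q[:,0]-x)<.004]
    if len(k):print(x,k[:,1].min(),k[:,1].max(),np.median(k[:,2]))
E
```

```text
time_s: 0.93
ee_pos: [0.4953, 0.2189, 0.1707]
tool_rot: [-0.332, 3.124, 0.0]
contact_force: [1.3, 0.9, 0.2]
finger_gap: 0.507
finger_force: 0.0
t 0.93 pos [0.4953 0.2189 0.1707] yang 102.1 j7 1.31 gap 0.507 F [1.3 0.9 0.2]
shift [-0.04 -0.11  0.03] spin -0.05
[309.5372768  252.74867017]
3251 [0.44223419 0.19947555 0.09704769] [0.53497423 0.2327254  0.10736571]
0.45 0.19958255809885622 0.21438409948672077 0.10502292415089926
0.47 0.2035997447898132 0.21936440504044963 0.104912139338604
0.49 0.20844711906106148 0.22383738093549324 0.10496111019842362
0.51 0.21243539052069008 0.22813369986733473 0.10494245542524733
0.53 0.21710285052824577 0.23272539656842728 0.10489803283781649
```

View pics/w1.png

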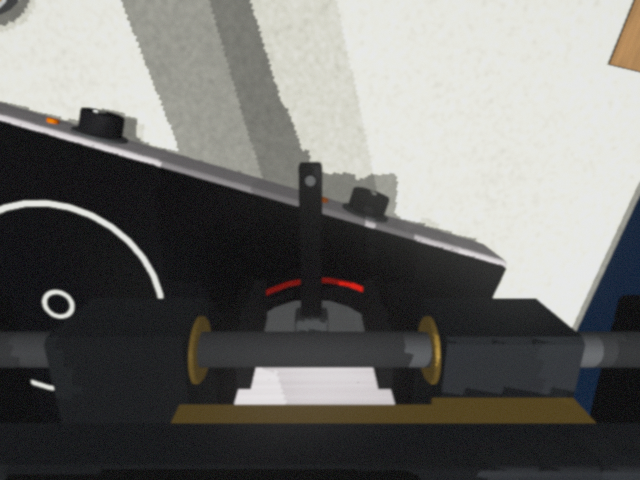

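The wrist view shows the handle as a vertical bar near column 311, rows 165 to 320. It sits midway between the fingers and square to them, and the rest ring is to the left. Next I go down and grip it.

```bash
python3 -m creep '[{"y":-0.07,"x":-0.03,"z":0.9,"spin":-0.1,"jaw":50},{"y":-0.07,"x":-0.03,"z":1.8,"spin":-0.1,"jaw":50},{"y":-0.07,"x":-0.03,"z":2.7,"spin":-0.1,"jaw":50},{"y":-0.07,"x":-0.03,"z":3.4,"spin":-0.1,"jaw":50},{"y":-0.07,"x":-0.03,"z":3.4,"spin":-0.1,"jaw":50}]'; python3 -c "
from h import *
plan(.497,.2177,.083,102.5)"
```

```text
time_s: 1.4
ee_pos: [0.4933, 0.2184, 0.0818]
tool_rot: [0.345, -3.117, 0.004]
contact_force: [-0.4, -0.7, 0.1]
finger_gap: 0.501
finger_force: 0.0
t 1.4 pos [0.4933 0.2184 0.0818] yang 102.6 j7 1.34 gap 0.501 F [-0.4 -0.7  0.1]
shift [-0.14 -0.06 -0.05] spin 0.03
```

```bash
python3 -m creep '[{"y":-0.05,"jaw":50},{"y":-0.05,"jaw":30},{"y":-0.05,"jaw":10},{"y":-0.05,"jaw":5},{"y":-0.05,"jaw":0}]' 20;  python3 -m creep '[{"jaw":0},{"jaw":0},{"jaw":0},{"jaw":0},{"jaw":0}]' 45; python3 -c "
from h import *
plan(.497-.0165,.2177-.204,.0818,102.5)"
```

```text
t 1.4 pos [0.4933 0.2184 0.0818] yang 102.6 j7 1.34 gap 0.501 F [-0.4 -0.7  0.1]
shift [ 2.29 -7.88  0.03] spin 0.03invalid input
invalid input
```

```bash
python3 -m creep '[{"x":0,"y":-0.05,"z":0,"spin":0,"jaw":50},{"x":0,"y":-0.05,"z":0,"spin":0,"jaw":30},{"x":0,"y":-0.05,"z":0,"spin":0,"jaw":10},{"x":0,"y":-0.05,"z":0,"spin":0,"jaw":0},{"x":0,"y":-0.05,"z":0,"spin":0,"jaw":0}]' 20;  python3 -m creep '[{"x":0,"y":0,"z":0,"spin":0,"jaw":0},{"x":0,"y":0,"z":0,"spin":0,"jaw":0},{"x":0,"y":0,"z":0,"spin":0,"jaw":0},{"x":0,"y":0,"z":0,"spin":0,"jaw":0},{"x":0,"y":0,"z":0,"spin":0,"jaw":0}]' 45; python3 -c "
from h import *
plan(.497-.0165,.2177-.204,.0818,102.5)"
```

```text
time_s: 1.82
ee_pos: [0.4966, 0.2186, 0.0866]
tool_rot: [-0.346, 3.121, 0.001]
contact_force: [-0.0, -0.2, 0.2]
finger_gap: 0.284
finger_force: 0.0
time_s: 2.23
ee_pos: [0.4964, 0.2182, 0.0861]
tool_rot: [-0.345, 3.122, 0.0]
contact_force: [-1.0, -1.0, 6.6]
finger_gap: 0.157
finger_force: 45.0
t 2.23 pos [0.4964 0.2182 0.0861] yang 102.6 j7 1.34 gap 0.157 F [-1.  -1.   6.6]
shift [ 2.41 -7.84  0.17] spin 0.02
```

```bash
python3 -m creep '[{"x":0.03,"y":-0.1,"z":0,"spin":0,"jaw":0},{"x":0.1,"y":-0.3,"z":0,"spin":0,"jaw":0},{"x":0.18,"y":-0.6,"z":0,"spin":0,"jaw":0},{"x":0.28,"y":-0.9,"z":0,"spin":0,"jaw":0},{"x":0.37,"y":-1.2,"z":0,"spin":0,"jaw":0}]' 45; python3 -c "
from h import *
plan(.4798,.0139,.0861,102.6)"
```

```text
time_s: 2.65
ee_pos: [0.4939, 0.1883, 0.0861]
tool_rot: [-0.349, 3.121, 0.003]
contact_force: [0.8, 6.1, 2.0]
finger_gap: 0.153
finger_force: 45.3
t 2.65 pos [0.4939 0.1883 0.0861] yang 102.8 j7 1.39 gap 0.153 F [0.8 6.1 2. ]
shift [ 2.09 -6.68 -0.02] spin 0.03
```

```bash
python3 -m creep '[{"x":0.14,"y":-0.45,"z":0,"spin":0,"jaw":0},{"x":0.28,"y":-0.9,"z":0,"spin":0,"jaw":0},{"x":0.42,"y":-1.35,"z":0,"spin":0,"jaw":0},{"x":0.56,"y":-1.8,"z":0,"spin":0,"jaw":0},{"x":0.7,"y":-2.25,"z":0,"spin":0,"jaw":0}]'; python3 -m creep '[{"x":0.14,"y":-0.45,"z":0,"spin":0,"jaw":0},{"x":0.28,"y":-0.9,"z":0,"spin":0,"jaw":0},{"x":0.42,"y":-1.35,"z":0,"spin":0,"jaw":0},{"x":0.56,"y":-1.8,"z":0,"spin":0,"jaw":0},{"x":0.7,"y":-2.25,"z":0,"spin":0,"jaw":0}]'; python3 -c "
from h import *
plan(.4798,.0139,.0861,102.6)"
```

```text
time_s: 3.07
ee_pos: [0.4891, 0.1292, 0.086]
tool_rot: [-0.349, 3.121, 0.003]
contact_force: [0.4, 6.2, 2.7]
finger_gap: 0.157
finger_force: 45.3
time_s: 3.48
ee_pos: [0.4844, 0.0704, 0.086]
tool_rot: [-0.349, 3.121, 0.002]
contact_force: [0.8, 5.6, 2.5]
finger_gap: 0.157
finger_force: 45.3
t 3.48 pos [0.4844 0.0704 0.086 ] yang 102.8 j7 1.6 gap 0.157 F [0.8 5.6 2.5]
shift [ 0.68 -2.16 -0.01] spin 0.03
```

```bash
python3 -m creep '[{"x":0.14,"y":-0.45,"z":0,"spin":0,"jaw":0},{"x":0.28,"y":-0.9,"z":0,"spin":0,"jaw":0},{"x":0.42,"y":-1.35,"z":0,"spin":0,"jaw":0},{"x":0.56,"y":-1.8,"z":0,"spin":0,"jaw":0},{"x":0.65,"y":-2.1,"z":0,"spin":0,"jaw":0}]'
python3 - <<'E'
from h import *
plan(.4798,.0139,.0861,102.6)
f=grab("top");P=cloud(f);z=P[...,2]
cv2.imwrite("pics/top2.png",cv2.resize(f["frame"][130:300,130:370],None,fx=3,fy=3))
m=(z>.127)&(z<.142)&(np.hypot(P[...,0]-.595,P[...,1]-.038)<.035)
print("knob",m.sum(),P[m].mean(0) if m.any() else 0)
m=(z>.108)&(z<.127)&(np.hypot(P[...,0]-.595,P[...,1]-.038)<.09);print("lid",m.sum(),cv2.minEnclosingCircle(P[m][:,:2].astype(np.float32)))
E
```

```text
time_s: 3.9
ee_pos: [0.48, 0.0148, 0.086]
tool_rot: [-0.347, 3.121, 0.002]
contact_force: [0.0, 5.6, 3.4]
finger_gap: 0.16
finger_force: 45.2
t 3.9 pos [0.48   0.0148 0.086 ] yang 102.7 j7 1.71 gap 0.16 F [0.  5.6 3.4]
shift [ 0.02 -0.04 -0.01] spin 0.02
knob 15 [0.6075242  0.04281415 0.13613474]
lid 1100 ((0.614159345626831, 0.04215961694717407), 0.06318889558315277)
```

View pics/top2.png

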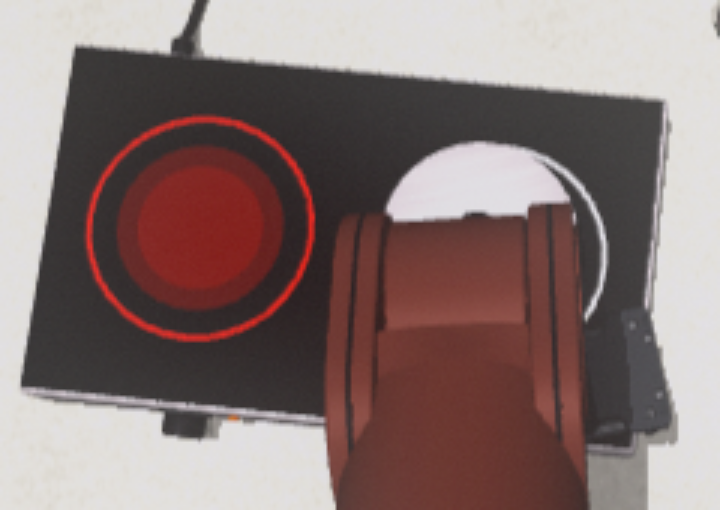

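The enlarged top view shows the hot zone clear of the pan. The lid is partly hidden by the arm, with its visible arc spanning columns 388 to 570 in the crop, so I'll fit that arc.

Run:
```python
from h import *
from scipy.optimize import least_squares
for n in("top","side"):
    f=grab(n);P=cloud(f);z=P[...,2];hsv=cv2.cvtColor(f["frame"],cv2.COLOR_BGR2HSV)
    m=((z>.108)&(z<.128)&(np.hypot(P[...,0]-.595,P[...,1]-.038)<.09)&(hsv[...,1]<60)&(hsv[...,2]>120)).astype(np.uint8)
    q=P[m>0];hull=q[cv2.convexHull(q[:,:2].astype(np.float32),returnPoints=False).ravel()]
    h=hull[(hull[:,0]>.60) if n=="top" else slice(None)]
    r=least_squares(lambda c:np.hypot(h[:,0]-c[0],h[:,1]-c[1])-.067,[.595,.038],loss="soft_l1",f_scale=.002)
    k=(z>.129)&(z<.142)&(np.hypot(P[...,0]-.595,P[...,1]-.038)<.04)
    print(n,len(q),r.x,np.abs(r.fun).mean(),"knob",k.sum(),P[k].mean(0) if k.any() else "")
    if n=="side":cv2.imwrite("pics/side2.png",f["frame"][100:300,150:450])
```

```text
top 1098 [0.59506162 0.0399187 ] 0.002163511881919217 knob 16 [0.60750303 0.04102936 0.13616407]
side 813 [0.59514449 0.04001141] 0.005629278485828693 knob 82 [0.59299198 0.03752672 0.13592189]
```

Both views put the pan within 2 mm of the rest ring's centre. I'll let go and rise.

```bash
python3 -m creep '[{"x":0,"y":0,"z":0,"spin":0,"jaw":20},{"x":0,"y":0,"z":0,"spin":0,"jaw":35},{"x":0,"y":0,"z":0,"spin":0,"jaw":45},{"x":0,"y":0,"z":0,"spin":0,"jaw":45},{"x":0,"y":0,"z":0,"spin":0,"jaw":45}]' 20; python3 -m creep '[{"x":0,"y":0,"z":-0.5,"spin":0,"jaw":45},{"x":0,"y":0,"z":-1.3,"spin":0,"jaw":45},{"x":0,"y":0,"z":-2.3,"spin":0,"jaw":60},{"x":0,"y":0,"z":-3.5,"spin":0,"jaw":80},{"x":0,"y":0,"z":-4.7,"spin":0,"jaw":100}]'; python3 -c "
from h import *
plan(.5484,-.3447,.17,-14.1)"
```

```text
time_s: 4.47
ee_pos: [0.4795, 0.0147, 0.0854]
tool_rot: [0.346, -3.122, 0.0]
contact_force: [-0.6, 0.3, 1.1]
finger_gap: 0.4
finger_force: 0.0
time_s: 4.88
ee_pos: [0.4791, 0.0146, 0.204]
tool_rot: [0.345, -3.121, 0.0]
contact_force: [1.2, -0.2, 0.6]
finger_gap: 0.594
finger_force: 0.0
t 4.88 pos [0.4791 0.0146 0.204 ] yang 102.6 j7 1.66 gap 0.594 F [ 1.2 -0.2  0.6]
shift [  0.44 -14.63   1.36] spin 23.35
```

```bash
python3 -m creep '[{"x":0.05,"y":-1.2,"z":0,"spin":1.3,"jaw":100},{"x":0.1,"y":-2.5,"z":0,"spin":2.6,"jaw":100},{"x":0.15,"y":-3.9,"z":0,"spin":4,"jaw":100},{"x":0.2,"y":-5.3,"z":0,"spin":5.4,"jaw":100},{"x":0.2,"y":-6.7,"z":0,"spin":6.8,"jaw":100}]';  python3 -c "
from h import *
plan(.5484,-.3447,.17,-14.1)"
```

```text
time_s: 5.3
ee_pos: [0.5114, -0.1514, 0.2033]
tool_rot: [0.591, 3.085, 0.0]
contact_force: [0.0, -1.1, -0.8]
finger_gap: 0.951
finger_force: 0.0
t 5.3 pos [ 0.5114 -0.1514  0.2033] yang 68.3 j7 1.45 gap 0.951 F [ 0.  -1.1 -0.8]
shift [-4.23 -6.64  1.33] spin 16.48
```

```bash
python3 -m creep '[{"x":-0.8,"y":-1.3,"z":0,"spin":1.4,"jaw":100},{"x":-1.6,"y":-2.6,"z":0,"spin":2.8,"jaw":100},{"x":-2.5,"y":-4,"z":0,"spin":4.2,"jaw":100},{"x":-3.4,"y":-5.3,"z":0,"spin":5.6,"jaw":100},{"x":-4.2,"y":-6.6,"z":0,"spin":7,"jaw":100}]';  python3 -c "
from h import *
plan(.5484,-.3447,.17,-14.1)"
```

```text
time_s: 5.72
ee_pos: [0.5496, -0.3434, 0.203]
tool_rot: [1.491, 2.765, -0.0]
contact_force: [0.4, -0.0, 0.7]
finger_gap: 0.999
finger_force: 0.0
t 5.72 pos [ 0.5496 -0.3434  0.203 ] yang 33.3 j7 1.27 gap 0.999 F [ 0.4 -0.   0.7]
shift [-0.01 -0.07  1.32] spin 9.49
```

```bash
python3 -m creep '[{"x":0,"y":0,"z":0,"spin":1.4,"jaw":100},{"x":0,"y":0,"z":0,"spin":2.8,"jaw":100},{"x":0,"y":0,"z":0,"spin":4.2,"jaw":100},{"x":0,"y":0,"z":0,"spin":5.6,"jaw":100},{"x":0,"y":0,"z":0,"spin":7,"jaw":100}]';python3 -m creep '[{"x":0,"y":0,"z":0.2,"spin":1.3,"jaw":100},{"x":0,"y":0,"z":0.5,"spin":2.5,"jaw":100},{"x":0,"y":0,"z":0.8,"spin":2.5,"jaw":100},{"x":0,"y":0,"z":1,"spin":2.5,"jaw":100},{"x":0,"y":0,"z":1,"spin":2.5,"jaw":100}]';  python3 - <<'E'
from h import *
f=grab("wrist");cv2.imwrite("pics/w2.png",f["frame"])
P=cloud(f);z=P[...,2];fr=f["frame"].astype(int)
m=(np.hypot(P[...,0]-.548,P[...,1]+.345)<.045)&(z>.112)&(z<.128)&(fr[...,2]>100)&(fr[...,1]<90)
q=P[m];print("red top",m.sum(),q.mean(0),cv2.minAreaRect(q[:,:2].astype(np.float32)))
m=(z>.064)&(z<.076)&(fr.std(2)<15);q=P[m];print("boxtop",m.sum(),np.median(q[:,2]))
plan(.5484,-.3447,.081,-14.1)
E
```

```text
time_s: 6.13
ee_pos: [0.5491, -0.3417, 0.2027]
tool_rot: [-2.254, -2.188, 0.001]
contact_force: [0.5, 0.1, -0.8]
finger_gap: 1.003
finger_force: 0.0
time_s: 6.55
ee_pos: [0.5487, -0.3411, 0.1766]
tool_rot: [-2.468, -1.941, 0.002]
contact_force: [0.5, 0.3, 0.3]
finger_gap: 0.998
finger_force: 0.0
red top 2010 [ 0.54808761 -0.34350632  0.11939693] ((0.5476974844932556, -0.3447006642818451), (0.036112330853939056, 0.03772347420454025), 77.00048828125)
boxtop 52478 0.06963576659445397
t 6.6 pos [ 0.5489 -0.3414  0.1774] yang -13.7 j7 0.52 gap 1.003 F [-0.3  0.3  0.6]
shift [-0.14  0.02  3.86] spin 0.08
```

View pics/w2.png

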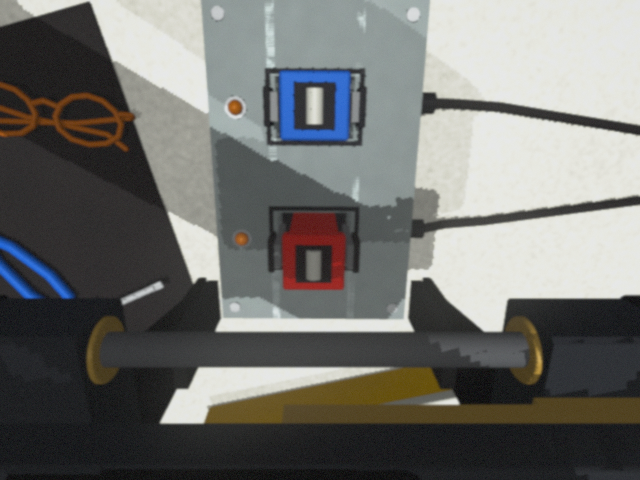

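The wrist view shows the red carrier at about (314,260), square to and centred between the open fingers, with the blue one clear at (314,105). I'll go down over the catches.

```bash
python3 -m creep '[{"x":-0.14,"y":0,"z":0.8,"spin":0.1,"jaw":100},{"x":-0.14,"y":0,"z":1.6,"spin":0.1,"jaw":100},{"x":-0.14,"y":0,"z":2.4,"spin":0.1,"jaw":100},{"x":-0.14,"y":0,"z":3.2,"spin":0.1,"jaw":100},{"x":-0.14,"y":0,"z":3.7,"spin":0.1,"jaw":100}]';python3 -m creep '[{"x":0,"y":0,"z":0,"spin":0,"jaw":90},{"x":0,"y":0,"z":0,"spin":0,"jaw":90},{"x":0,"y":0,"z":0,"spin":0,"jaw":90},{"x":0,"y":0,"z":0,"spin":0,"jaw":90},{"x":0,"y":0,"z":0,"spin":0,"jaw":90}]';  python3 -c "
from h import *
plan(.5477,-.3447,.080,-14)"
```

```text
time_s: 7.02
ee_pos: [0.5479, -0.3447, 0.084]
tool_rot: [-2.479, -1.928, 0.001]
contact_force: [0.0, 0.4, -0.0]
finger_gap: 1.001
finger_force: 0.0
time_s: 7.43
ee_pos: [0.549, -0.3455, 0.0869]
tool_rot: [2.48, 1.926, 0.001]
contact_force: [0.6, -1.0, 0.5]
finger_gap: 0.909
finger_force: 0.0
t 7.43 pos [ 0.549  -0.3455  0.0869] yang -14.3 j7 0.57 gap 0.909 F [ 0.6 -1.   0.5]
shift [ 0.02 -0.06  0.27] spin -0.07
```

Lower by 7 mm, then pinch.

```bash
python3 -m creep '[{"x":0,"y":-0.05,"z":0.25,"spin":0,"jaw":90},{"x":0,"y":-0.05,"z":0.25,"spin":0,"jaw":80},{"x":0,"y":-0.05,"z":0.25,"spin":0,"jaw":70},{"x":0,"y":-0.05,"z":0.25,"spin":0,"jaw":60},{"x":0,"y":-0.05,"z":0.25,"spin":0,"jaw":50}]' 30;python3 -m creep '[{"x":0,"y":0,"z":0,"spin":0,"jaw":45},{"x":0,"y":0,"z":0,"spin":0,"jaw":40},{"x":0,"y":0,"z":0,"spin":0,"jaw":40},{"x":0,"y":0,"z":0,"spin":0,"jaw":40},{"x":0,"y":0,"z":0,"spin":0,"jaw":40}]' 30;python3 -m creep '[{"x":0,"y":0,"z":0,"spin":0,"jaw":30},{"x":0,"y":0,"z":0,"spin":0,"jaw":30},{"x":0,"y":0,"z":0,"spin":0,"jaw":30},{"x":0,"y":0,"z":0,"spin":0,"jaw":30},{"x":0,"y":0,"z":0,"spin":0,"jaw":30}]' 30;   python3 -c "
from h import *
plan(.5477,-.3447,.080,-14)"
```

```text
time_s: 7.85
ee_pos: [0.5472, -0.3448, 0.0794]
tool_rot: [2.482, 1.926, -0.0]
contact_force: [-0.2, 0.7, -0.3]
finger_gap: 0.682
finger_force: 0.0
time_s: 8.27
ee_pos: [0.5473, -0.3449, 0.0799]
tool_rot: [2.481, 1.926, 0.0]
contact_force: [-1.1, 0.7, 5.1]
finger_gap: 0.505
finger_force: 30.0
time_s: 8.68
ee_pos: [0.5473, -0.3449, 0.0799]
tool_rot: [2.481, 1.926, 0.001]
contact_force: [-1.0, 1.8, 5.4]
finger_gap: 0.505
finger_force: 30.0
t 8.68 pos [ 0.5473 -0.3449  0.0799] yang -14.4 j7 0.57 gap 0.505 F [-1.   1.8  5.4]
shift [ 0.01  0.01 -0.  ] spin -0.07
```

The opening is 44 mm against 46 mm for a full pinch, so both catches are in. I'll draw it up slowly.

```bash
python3 -m creep '[{"x":0,"y":0,"z":-0.1,"spin":0,"jaw":30},{"x":0,"y":0,"z":-0.2,"spin":0,"jaw":30},{"x":0,"y":0,"z":-0.35,"spin":0,"jaw":30},{"x":0,"y":0,"z":-0.5,"spin":0,"jaw":30},{"x":0,"y":0,"z":-0.7,"spin":0,"jaw":30}]' 30;python3 -m creep '[{"x":0,"y":0,"z":-0.2,"spin":0,"jaw":30},{"x":0,"y":0,"z":-0.4,"spin":0,"jaw":30},{"x":0,"y":0,"z":-0.6,"spin":0,"jaw":30},{"x":0,"y":0,"z":-0.8,"spin":0,"jaw":30},{"x":0,"y":0,"z":-1,"spin":0,"jaw":30}]' 30
```

```text
time_s: 9.1
ee_pos: [0.547, -0.3447, 0.097]
tool_rot: [-2.481, -1.926, 0.0]
contact_force: [0.3, 0.5, -2.0]
finger_gap: 0.502
finger_force: 30.0
time_s: 9.52
ee_pos: [0.5472, -0.3448, 0.1225]
tool_rot: [2.482, 1.926, 0.0]
contact_force: [0.4, -0.4, -0.9]
finger_gap: 0.502
finger_force: 30.0
```

```bash
python3 -m creep '[{"x":0,"y":0,"z":-0.4,"spin":0,"jaw":30},{"x":0,"y":0,"z":-0.9,"spin":0,"jaw":30},{"x":0,"y":0,"z":-1.4,"spin":0,"jaw":30},{"x":0,"y":0,"z":-1.9,"spin":0,"jaw":30},{"x":0,"y":0,"z":-2.4,"spin":0,"jaw":30}]' 30;python3 -m creep '[{"x":0,"y":0,"z":-0.3,"spin":0,"jaw":30},{"x":0,"y":0,"z":-0.6,"spin":0,"jaw":30},{"x":0,"y":0,"z":-0.8,"spin":0,"jaw":30},{"x":0,"y":0,"z":-0.8,"spin":0,"jaw":30},{"x":0,"y":0,"z":-0.8,"spin":0,"jaw":30}]' 30; python3 -m creep '[{"x":0,"y":0,"z":0,"spin":0,"jaw":30},{"x":0,"y":0,"z":0,"spin":0,"jaw":30},{"x":0,"y":0,"z":0,"spin":0,"jaw":30},{"x":0,"y":0,"z":0,"spin":0,"jaw":30},{"x":0,"y":0,"z":0,"spin":0,"jaw":30}]' 30
python3 - <<'E'
from h import *
f=grab("side");cv2.imwrite("pics/side3.png",f["frame"]);P=cloud(f);fr=f["frame"].astype(int)
m=(np.hypot(P[...,0]-.547,P[...,1]+.345)<.05)&(P[...,2]>.11)&(fr[...,2]>90)&(fr[...,1]<70)&(fr[...,0]<70)
print(m.sum(),np.percentile(P[m],[1,99],axis=0) if m.any() else "")
f=grab("top");P=cloud(f);z=P[...,2];k=(z>.129)&(z<.142)&(np.hypot(P[...,0]-.595,P[...,1]-.038)<.04);print("knob",P[k].mean(0))
E
```

```text
time_s: 9.93
ee_pos: [0.5473, -0.345, 0.1836]
tool_rot: [2.481, 1.926, 0.001]
contact_force: [-0.2, 0.2, -2.7]
finger_gap: 0.502
finger_force: 30.0
time_s: 10.35
ee_pos: [0.5471, -0.3447, 0.2017]
tool_rot: [-2.482, -1.926, 0.0]
contact_force: [0.2, 0.6, -1.5]
finger_gap: 0.502
finger_force: 30.0
time_s: 10.77
ee_pos: [0.547, -0.3448, 0.2017]
tool_rot: [-2.482, -1.926, 0.0]
contact_force: [0.6, -0.3, -2.5]
finger_gap: 0.499
finger_force: 30.0
1190 [[ 0.5047387  -0.39129366  0.1819468 ]
 [ 0.59343786 -0.30040191  0.63174706]]
knob [0.59595396 0.03989026 0.13616329]
```

View pics/side3.png

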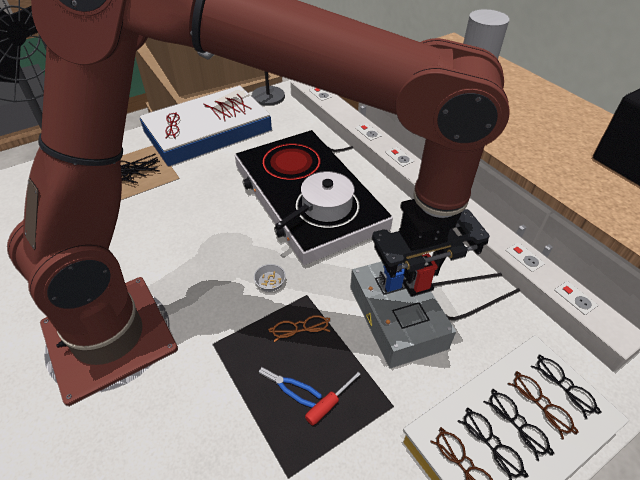

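The side view shows the pan standing inside the white ring at (327,200). The red carrier hangs upright in the gripper at (425,270), above its empty bay at (410,316), and the blue one is still seated. Its foot is about 98 mm above the box.

```bash
python3 -c "
from bench import arm
print(arm.job_done())"
```

```text
the job is handed in; nothing more can be done
None
```

The job is handed in at about 11 s: the pan stands released within about 2 mm of the rest ring's centre, and the red carrier is held upright by its pinched catches, its foot about 98 mm above the box, with the blue carrier still seated.

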